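Stow the finished modules and lock the bench drawer

ROBOT

A 6-joint arm with a two-finger parallel gripper is mounted at the origin on the work surface. World frame = base frame: x ahead of the robot, y to its left, z up, the work surface at z = 0. Lengths are in mm, angles in degrees, forces in N, time in s.
With the tool pointing down it reaches from about 350 to 850 mm from the base axis. Payload 8.1 kg.
Tool frame: the origin (TCP) lies where the fingers leave the gripper's body, on its centre line; the fingertips stand 73 mm ahead of it and the grasp point (between the pads) lies 54 mm ahead of it; z points along the fingers, y is the line along which they close (so a half turn about z gives the same grasp; the last joint's range is limited). The gripper opens to 85 mm and grips with 20 to 120 N. Pads are 22 mm wide; open, the fingers measure 114 mm over their backs; the gripper's body (76 mm by 85 mm) begins 54 mm behind the grasp point. The pads swing forward as they close: fully open they stand 13 mm farther back than shut.
Start: joints at [-75.367, 7.471, 85.268, -0, 87.261, -4.893], TCP at [200.565, -565.491, 303.892] pointing down, gripper open.
Joint ranges: [-169.43, 169.43], [-51.17, 129.36], [1.28, 143.12], [-76.62, 256.62], [0, 156.53], [-152.29, 152.29]. Speed limits (degrees/s): [136.94, 136.94, 159.86, 180, 180, 180].

INTERFACE

Orientations are given as [roll, pitch, yaw] about the fixed x, y, z axes, in that order (R = Rz(yaw) Ry(pitch) Rx(roll)).
In Python, from bench import sense, optics, r gives the robot as it stands.
- The arm moves only by the tool servo_tool, never from a script. Its argument "plan" is a list that holds one entry, the list of rows, each a list of 5 numbers: the shift along the world's x, y, z in m, then the turn about the world's z in degrees, then the finger opening in m, from 0 to 0.0854. A call has 1 to 10 rows; each row shifts and turns the commanded pose from where the row before left it; what a row does not reach is not made up. A row lasts 1/10 s, in which the tool goes at most 50 mm and 8.59 degrees, less where a joint would pass 70% of its speed; a pose out of reach is approached as far as the arm can. A call is refused whole if a number of a shift passes 0.05 or a number of a turn 8.59, either way. A call with a gripper value outside its range is refused whole. The fingers move at their own pace and stop on an object; "force" is the grip in N (left out, the last holds). Time passes only in rows, so rows that do not move let the fingers close. It gives the time, the measured TCP pose, the force, the opening and the grip force at its end, in the units of the state.
- sense(): the state, without advancing time (a new reading comes with each control period).
- optics.snapshot(name): name is "side" or "top"; returns a dict with "frame" (384x512x3 uint8, blue, green, red), "fx", "fy", "cx", "cy" (pixels), "dist_coeffs" ([k1, k2, p1, p2, k3] as OpenCV has them; the pictures are not rectified), "cam_to_world" (4x4, takes a point from camera to world coordinates). Camera axes: x right, y down, z forward; pixel columns grow to the right and rows downward; lengths in mm; the calibration is good to about 2 mm. A picture is of the moment at which its call begins. There is no depth.
- r.hand_in(): hands the job in; it is judged then, once.
The state is a dict: "time": time; "joint_pos": joint angles; "qd": joint speeds; "joint_efforts": joint torques, N m; "tool_pos": TCP position; "tcp_rot": TCP orientation; "ft_force": force on the tool from outside, world axes, zero at the start; "wrist_torque": the same for the moment, N m; "finger_gap": finger opening in mm; "grip_force": force on a finger pad.
Only numpy, scipy, OpenCV 4.12 (cv2) and the standard library are available. Lean on these libraries where they do the work, as an engineer would, in place of code of your own. Each camera call takes 0.05 s, during which the arm holds its last target. There are 200 camera calls.

TASK

Lay every finished connector module on the bench in the open drawer, in one layer on its floor. While the drawer is still open, pull the spring pin up and turn it into its rest notch so that it stays out by itself; then push the drawer fully home until it clicks in, and after that turn the pin back and let it drop to lock the drawer. Leave the wire spool and the jar that stand among the modules where they are.

Things in the scene. Friction and masses are not known exactly. Their poses are not given: they have to be found in the camera images.
- cabinet: grey bench drawer unit, fixed: a flat box 260 (x, depth) x 360 (y, width) x 85 mm high. Origin: centre of its underside; x from front to back, y left seen from the robot, z up. Front face at x = -130 mm; the drawer slides out towards -x. The spring pin stands on its flat top, front right: axis at x = -95, y = -158 mm
- drawer (a joint): how far the drawer is open, m: 0 = home at its stop, 0.165 at most, starts at 0.125 to 0.15. About 2 N of friction. The pin, when down, stops it at 0.115 on the way in (a rail on its right side meets the pin) and locks it when home. In the last 17 mm it is pushed over a ball detent (some 10 N); past the crest at 0.008 the detent draws it home and keeps it there
- drawer_handle (a point): middle of the drawer's bar handle: a round steel bar 10 mm thick, 120 mm long along y, 45 mm above the table, 35 mm in front of the drawer's front panel (344 mm wide, from 10 to 76 mm above the table, 12 mm thick). Axes as those of the cabinet; moves with the drawer
- drawer_in (a point): centre of the drawer's inner floor, 12 mm above the table, moving with the drawer; axes as the cabinet's. Inside 219 (x) by 306 mm (y); side walls and back rise 38 mm above the floor, the front panel 64 mm; the panel's inner face is 111 mm from here towards -x. Only what stands out in front of the cabinet's front face is open from above
- pin_lift (a joint): height of the spring pin, m: 0 = down, 0.030 at most. A spring pulls it down, 3 N at 0, 8 N at 0.020. Below 0.021 its cross bar is caught between two steel cheeks and cannot turn. Turned to 1.15 rad and let down, the bar sits in the rest notch on the cheeks at about 0.017 and stays when let go. To return: lift clear of the notch again (over 0.022), turn to 0, let down
- pin_turn (a joint): turn of the spring pin, rad, anticlockwise seen from above: 0 = in line with the slot between the cheeks (it can drop), 1.15 (66 degrees) = at the rest notch, stop at 1.3
- pin_grip (a point): middle of the pin's black T grip: a bar 60 mm long (this point's x axis), 14 mm thick (y) and 20 mm high (z). It moves with the pin: with the pin down it lies 140 mm above the table and along the cabinet's x axis. Between it and the cheeks (26 mm high on the cabinet's top) is 19 mm of free height around a 14 mm stem
- module1: a finished connector module: a bare aluminium box 78 (x) x 40 (y) x 30 mm (z), 160 g, with a socket in one end and a grey plate on top. Origin: centre of its underside. Three or all of the four modules are on the bench; an absent one reads None
- module1_mid (a point): the middle of module1, 15 mm above its underside, axes as the module's
- module2: a finished connector module: a bare aluminium box 78 (x) x 40 (y) x 30 mm (z), 160 g, with a socket in one end and a grey plate on top. Origin: centre of its underside. Three or all of the four modules are on the bench; an absent one reads None
- module2_mid (a point): the middle of module2, 15 mm above its underside, axes as the module's
- module3: a finished connector module: a bare aluminium box 78 (x) x 40 (y) x 30 mm (z), 160 g, with a socket in one end and a grey plate on top. Origin: centre of its underside. Three or all of the four modules are on the bench; an absent one reads None
- module3_mid (a point): the middle of module3, 15 mm above its underside, axes as the module's
- module4: a finished connector module: a bare aluminium box 78 (x) x 40 (y) x 30 mm (z), 160 g, with a socket in one end and a grey plate on top. Origin: centre of its underside. Three or all of the four modules are on the bench; an absent one reads None
- module4_mid (a point): the middle of module4, 15 mm above its underside, axes as the module's
- spool: not part of the job, leave alone: a grey wire spool, 64 mm across, 50 mm high, standing. Origin at its underside
- fluxjar: not part of the job, leave alone: a jar with a black cap, 54 mm across, 70 mm high, standing. Origin at its underside
Mind the look-alikes: they are no part of the job. Leave any blue or pink look-alike of the module1 alone.

How it is judged:
By the outcome, as a careful person would: the job done as asked, in the order asked, and still so for the second after the job is handed in, with the robot touching nothing.
Of module1, module2, module3, module4 only 3 to 4 are there at a start; the rules pass over those that are not, and their reading is None.
At some moment in a run one of module1, module2, module3, module4 may be knocked a few centimetres aside while the robot is not near it.
Once in a run the grip may slacken for a moment while it holds something.
It also fails if it takes over 200 s, if anything falls off the work surface, if the arm or the gripper's body presses on something with over 40 N, if the wrist force passes 120 N, or if a joint passes its speed limit or range.

## Working session

There is one attempt and no reset: what is moved stays moved. The work goes in short steps, Python scripts to look and compute and a tool call to move; the robot and the scene stay as the last step left them, time stands still between calls to the robot, and variables do not carry over. Pictures are saved under pics/ and viewed, at most 14 in all, crops included, and the job is handed in when it is done.

Besides the shell and the picture viewer there is one more tool, called by a JSON object that holds its "name" and its "arguments", one argument or row to a line. servo_tool: Moves the arm, as the interface text tells. Its arguments: {"type":"object","properties":{"plan":{"type":"array"},"force":{"type":"number"}},"required":["plan"]}

```bash
mkdir -p pics && ls && cat > h.py <<'E'
import numpy as np,cv2
from bench import sense,optics,r
def snap(n,f=None):
    s=optics.snapshot(n)
    if f: cv2.imwrite('pics/'+f,s['frame'])
    return s
def K(s): return np.array([[s['fx'],0,s['cx']],[0,s['fy'],s['cy']],[0,0,1.]])
def ray(s,uv,z):
    p=cv2.undistortPoints(np.array(uv,float).reshape(-1,1,2),K(s),np.array(s['dist_coeffs'],float)).reshape(-1,2)
    T=np.array(s['cam_to_world']);d=np.c_[p,np.ones(len(p))]@T[:3,:3].T;o=T[:3,3]
    return o+d*((z-o[2])/d[:,2])[:,None]
def proj(s,P):
    T=np.linalg.inv(np.array(s['cam_to_world']));rv,_=cv2.Rodrigues(T[:3,:3])
    return cv2.projectPoints(np.array(P,float).reshape(-1,1,3),rv,T[:3,3],K(s),np.array(s['dist_coeffs'],float))[0].reshape(-1,2)
E
python3 - <<'E'
from h import *
for n in('top','side'):
    s=snap(n,n+'0.png');print(n,s['fx'],s['cx'],s['cy'],np.round(s['cam_to_world'],3).tolist(),s['dist_coeffs'])
print(sense())
E
```

```text
pics
top 448.81474366330184 255.92723387287379 193.59262791406488 [[0.01, -0.975, 0.223, 347.977], [-1.0, -0.009, 0.006, -40.973], [-0.004, -0.224, -0.975, 1098.564], [0.0, 0.0, 0.0, 1.0]] [-0.09468809  0.          0.          0.          0.        ]
side 435.41770841679215 253.84937491285044 200.56501249876322 [[-0.971, -0.185, 0.149, 361.118], [-0.237, 0.719, -0.654, 789.15], [0.014, -0.67, -0.742, 1033.136], [0.0, 0.0, 0.0, 1.0]] [-0.10858398  0.          0.          0.          0.        ]
{'time': 0.1, 'joint_pos': array([-7.53666586e+01,  7.51134728e+00,  8.53238305e+01,  9.10752852e-04,
        8.72619166e+01, -4.89393433e+00]), 'qd': array([ 0.00204458, -0.08623212, -0.11648741, -0.05449775,  0.05675243,
       -0.02364043]), 'joint_efforts': array([ 1.82968379e-03, -5.70949030e+01, -5.01944232e+01, -7.68075029e-05,
        8.12478655e-03,  6.30315640e-05]), 'tool_pos': array([ 200.4739353 , -565.1150165 ,  302.93574889]), 'tcp_rot': array([-1.79903337e+02, -9.18957510e-03,  1.95272237e+01]), 'ft_force': array([ 0.48072898,  0.8213589 , -0.80518465]), 'wrist_torque': array([-0.01251154, -0.01074962,  0.01205002]), 'grip_force': 0.0, 'finger_gap': 85.48970560550308}
```

View pics/top0.png

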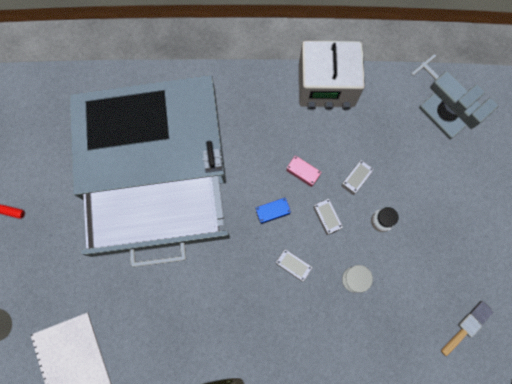

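View pics/side0.png

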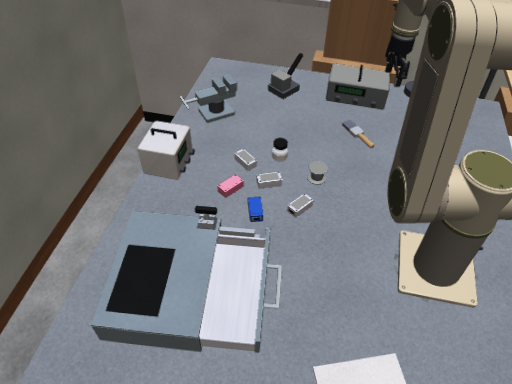

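Top view: three modules at px (294,265), (329,216) and (358,177), the spool at (358,279), the jar at (386,218). There are blue and pink look-alikes, and the pin grip is at (211,155).

```bash
cat >> h.py <<'E'
def mods(s,seeds,z=30,hw=24,thr=None):
    out=[]
    g=s['frame'].astype(int)
    for u,v in seeds:
        u,v=int(u),int(v);c=g[v-hw:v+hw,u-hw:u+hw]
        m=((c.min(2)>(thr or 130))&(c.max(2)-c.min(2)<45)).astype(np.uint8)
        m=cv2.morphologyEx(m,cv2.MORPH_CLOSE,np.ones((5,5)))
        cs,_=cv2.findContours(m,cv2.RETR_EXTERNAL,cv2.CHAIN_APPROX_NONE)
        if not cs: out.append(None);continue
        k=min(cs,key=lambda k:np.hypot(*(np.array(cv2.minAreaRect(k)[0])-hw))-cv2.contourArea(k)*.05)
        P=ray(s,k.reshape(-1,2)+[u-hw,v-hw],z)[:,:2]
        (cx,cy),(w,h),a=cv2.minAreaRect(P.astype(np.float32))
        if w<h: a+=90;w,h=h,w
        out.append(np.round([cx,cy,w,h,(a+90)%180-90],1))
    return out
E
python3 - <<'E'
from h import *
s=cv2.imread('pics/top0.png');t=optics.snapshot('top')
print(mods(t,[(294,265),(329,216),(358,177)]))
a=cv2.resize(t['frame'][60:280,60:240],None,fx=3.2,fy=2.7*1.185,interpolation=cv2.INTER_CUBIC)[:600]
b=t['frame'][60:245,65:235];cv2.imwrite('pics/a.png',cv2.resize(t['frame'][75:275,60:240],None,fx=3,fy=3,interpolation=2))
E
```

```text
[array([ 4.305e+02, -1.279e+02,  9.440e+01,  8.980e+01,  4.000e-01]), array([ 529.9, -205.3,  108.6,   93.9,   -8.1]), array([ 627. , -276. ,  118.2,   70.8,  -50.3])]
```

View pics/a.png

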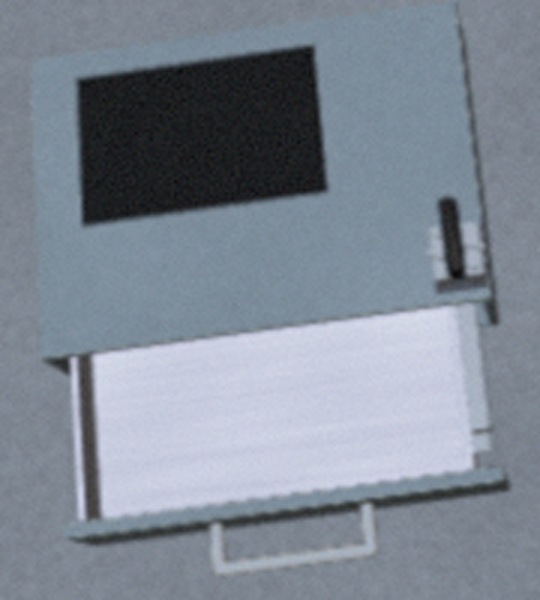

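The drawer is open about 13 cm. The T grip runs from crop (446,200) to (457,275), the handle bar from (218,570) to (372,550), and the cabinet corners are readable.

```bash
python3 - <<'E'
from h import *
t=optics.snapshot('top');w=optics.snapshot('side')
for thr in(150,165,180):print(thr,[list(x) for x in mods(t,[(294,265),(329,216),(358,177)],thr=thr)],[list(x) for x in mods(w,[(300,204),(269,180),(245,158)],thr=thr,hw=20)])
f=lambda L,z:ray(t,[(60+a/3,75+b/3) for a,b in L],z)[:,:2].round(1)
c=f([(32,60),(456,5),(490,292),(43,358)],85);print('cab',c.tolist())
cen=c.mean(0)
print(cen,[np.degrees(np.arctan2(*(c[i]-c[j])[::-1])).round(2) for i,j in((0,3),(1,2))],[np.degrees(np.arctan2(*(c[i]-c[j])[::-1])-np.pi/2).round(2) for i,j in((0,1),(3,2))],[np.linalg.norm(c[i]-c[j]).round(0) for i,j in((0,3),(1,2),(0,1),(3,2))])
print('handle',f([(218,570),(372,550)],45).tolist(),'panel',f([(70,530),(508,483)],76).tolist(),'grip',f([(446,200),(457,275)],150).tolist())
E
```

```text
150 [[np.float64(421.3), np.float64(-125.4), np.float64(78.8), np.float64(40.0), np.float64(56.5)], [np.float64(540.1), np.float64(-209.4), np.float64(78.7), np.float64(39.9), np.float64(25.1)], [np.float64(640.5), np.float64(-286.2), np.float64(78.7), np.float64(40.8), np.float64(-38.2)]] [[np.float64(421.6), np.float64(-124.7), np.float64(78.4), np.float64(40.5), np.float64(56.3)], [np.float64(539.3), np.float64(-209.3), np.float64(78.8), np.float64(40.3), np.float64(24.4)], [np.float64(639.3), np.float64(-285.8), np.float64(78.4), np.float64(40.0), np.float64(-41.1)]]
165 [[np.float64(421.6), np.float64(-124.8), np.float64(77.4), np.float64(38.8), np.float64(56.5)], [np.float64(539.7), np.float64(-209.2), np.float64(77.0), np.float64(38.8), np.float64(25.4)], [np.float64(640.1), np.float64(-285.8), np.float64(76.6), np.float64(39.5), np.float64(-38.5)]] [[np.float64(421.5), np.float64(-124.4), np.float64(77.3), np.float64(38.6), np.float64(56.3)], [np.float64(539.4), np.float64(-209.1), np.float64(78.8), np.float64(39.5), np.float64(25.1)], [np.float64(639.7), np.float64(-285.8), 
[... 282 characters left out ...]
-285.7), np.float64(75.2), np.float64(38.0), np.float64(-39.0)]] [[np.float64(421.7), np.float64(-124.6), np.float64(77.1), np.float64(38.2), np.float64(55.6)], [np.float64(539.7), np.float64(-207.5), np.float64(76.3), np.float64(37.3), np.float64(23.5)], [np.float64(640.5), np.float64(-285.5), np.float64(76.3), np.float64(38.6), np.float64(-35.8)]]
cab [[829.3, 431.7], [877.5, 77.8], [630.8, 42.7], [574.8, 393.9]]
[728.1   236.525] [np.float64(8.45), np.float64(8.1)] [np.float64(7.76), np.float64(9.06)] [np.float64(257.0), np.float64(249.0), np.float64(357.0), np.float64(356.0)]
handle [[415.0, 253.8], [432.4, 133.0]] panel [[441.3, 363.2], [482.2, 25.8]] grip [[683.5, 72.0], [625.5, 61.9]]
```

{"name": "servo_tool", "arguments": {
  "plan": [
    [[0.034, 0.0355, -0.006, 0.6, 0.07], [0.034, 0.0355, -0.006, 0.6, 0.07], [0.034, 0.0355, -0.006, 0.6, 0.07], [0.034, 0.0355, -0.006, 0.6, 0.07], [0.034, 0.0355, -0.006, 0.6, 0.07], [0.034, 0.0355, -0.006, 0.6, 0.07], [0.034, 0.0355, -0.006, 0.6, 0.07], [0.034, 0.0355, -0.006, 0.6, 0.07], [0.034, 0.0355, -0.006, 0.6, 0.07], [0.034, 0.0355, -0.006, 0.2, 0.07]]
  ],
  "force": 60
}}

```text
time: 1.25
tool_pos: [541.7, -208.7, 243.7]
tcp_rot: [180.0, -0.0, 25.2]
ft_force: [0.6, -1.3, 0.3]
finger_gap: 70.1
grip_force: 0.0
```

{"name": "servo_tool", "arguments": {
  "plan": [
    [[-0.002, 0, -0.045, 0, 0.07], [0, 0, -0.045, 0, 0.07], [0, 0, -0.04, 0, 0.07], [0, 0, -0.026, 0, 0.07], [0, 0, -0.008, 0, 0.07], [0, 0, 0, 0, 0.03], [0, 0, 0, 0, 0.03], [0, 0, 0, 0, 0.03], [0, 0, 0, 0, 0.03], [0, 0, 0, 0, 0.03]]
  ],
  "force": 60
}}

```text
time: 2.25
tool_pos: [539.9, -211.2, 82.1]
tcp_rot: [179.8, -0.1, 25.1]
ft_force: [0.3, 0.2, 7.5]
finger_gap: 38.7
grip_force: 62.3
```

{"name": "servo_tool", "arguments": {
  "plan": [
    [[0, 0, 0.03, 0, 0.03], [0, 0, 0.045, 0, 0.03], [0, 0, 0.045, 0, 0.03], [0, 0.047, 0, 7.3, 0.03], [-0.002, 0.047, 0, 7.3, 0.03], [-0.002, 0.047, 0, 7.3, 0.03], [-0.002, 0.047, 0, 7.3, 0.03], [-0.002, 0.047, 0, 7.3, 0.03], [-0.002, 0.047, 0, 7.3, 0.03], [-0.002, 0.047, 0, 7.3, 0.03]]
  ]
}}

```text
time: 3.25
tool_pos: [526.3, 120.4, 200.7]
tcp_rot: [179.9, -0.0, 76.5]
ft_force: [1.0, 0.4, -1.2]
finger_gap: 39.0
grip_force: 61.4
```

{"name": "servo_tool", "arguments": {
  "plan": [
    [[-0.002, 0.047, 0, 7.3, 0.03], [-0.002, 0.047, 0, 7.3, 0.03], [-0.002, 0.047, 0, 7.3, 0.03], [-0.001, 0.047, 0, 0.2, 0.03], [-0.001, 0, 0, 0, 0.03], [0, 0, 0, 0, 0.03]]
  ]
}}

```text
time: 3.85
tool_pos: [518.0, 307.6, 200.0]
tcp_rot: [-180.0, 0.0, 98.5]
ft_force: [-0.9, -1.6, -1.6]
finger_gap: 38.8
grip_force: 61.3
```

{"name": "servo_tool", "arguments": {
  "plan": [
    [[0.0025, 0, -0.045, 0, 0.03], [0, 0, -0.035, 0, 0.03], [0, 0, -0.016, 0, 0.03], [0, 0, -0.006, 0, 0.03], [0, 0, 0, 0, 0.03]]
  ]
}}

```text
time: 4.35
tool_pos: [521.4, 305.8, 98.1]
tcp_rot: [-180.0, 0.0, 98.3]
ft_force: [0.4, -0.3, 0.2]
finger_gap: 38.9
grip_force: 61.3
```

{"name": "servo_tool", "arguments": {
  "plan": [
    [[0, 0, -0.002, 0, 0.03], [0, 0, -0.002, 0, 0.03], [0, 0, 0, 0, 0.03]]
  ]
}}

```text
time: 4.65
tool_pos: [521.7, 306.8, 95.0]
tcp_rot: [179.9, -0.0, 98.3]
ft_force: [-0.1, 0.4, -1.5]
finger_gap: 38.3
grip_force: 61.3
```

{"name": "servo_tool", "arguments": {
  "plan": [
    [[0, 0, -0.0015, 0, 0.03], [0, 0, 0, 0, 0.06], [0, 0, 0, 0, 0.06], [0, 0, 0, 0, 0.06], [0, 0, 0.03, 0, 0.06], [0, 0, 0.045, 0, 0.06], [0, 0, 0.045, 0, 0.065]]
  ]
}}

```text
time: 5.35
tool_pos: [520.3, 306.2, 212.7]
tcp_rot: [-179.9, 0.0, 98.3]
ft_force: [0.7, 1.1, -0.7]
finger_gap: 65.0
grip_force: 0.0
```

```bash
python3 - <<'E'
from h import *
t=snap('top');w=optics.snapshot('side')
print(mods(t,[(294,265),(358,177)],thr=158),mods(w,[(300,204),(245,158)],thr=158,hw=20));s=sense();print(s['tool_pos'],s['time'])
cv2.imwrite('pics/b.png',cv2.resize(t['frame'][75:275,60:240],None,fx=3,fy=3,interpolation=2))
E
```

```text
[array([ 421.5, -125.1,   78.1,   40. ,   56.5]), array([ 640.2, -286.2,   77.2,   40.4,  -38.4])] [None, array([ 637.6, -261.7,  158.1,  128.4,  -73.7])]
[524.50428991 308.28783031 220.97682114] 5.45
```

View pics/b.png

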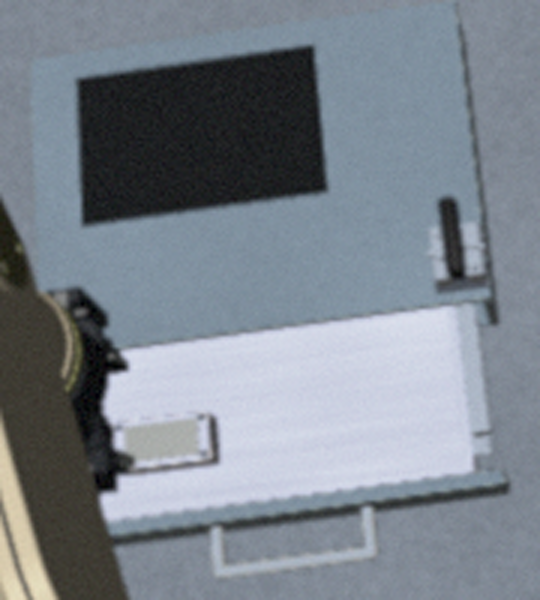

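The first module lies flat in the drawer. M1 and M3 have not moved.

{"name": "servo_tool", "arguments": {
  "plan": [
    [[-0.011, -0.048, 0, -4.6, 0.07], [-0.011, -0.048, 0, -4.6, 0.07], [-0.011, -0.048, 0, -4.6, 0.07], [-0.011, -0.048, 0, -4.6, 0.07], [-0.011, -0.048, 0, -4.6, 0.07], [-0.011, -0.048, 0, -4.6, 0.07], [-0.011, -0.048, 0, -4.6, 0.07], [-0.011, -0.048, 0, -4.6, 0.07], [-0.011, -0.048, 0, -5, 0.07], [0, 0, -0.02, 0, 0.07]]
  ]
}}

```text
time: 6.45
tool_pos: [422.4, -131.5, 195.1]
tcp_rot: [179.6, 0.0, 56.0]
ft_force: [0.2, 0.3, 0.9]
finger_gap: 69.7
grip_force: 0.0
```

{"name": "servo_tool", "arguments": {
  "plan": [
    [[0, 0, 0, 0, 0.07], [0, 0, 0, 0, 0.07]]
  ]
}}

```text
time: 6.65
tool_pos: [421.7, -125.0, 192.1]
tcp_rot: [-179.9, -0.0, 56.5]
ft_force: [0.8, 0.2, 0.3]
finger_gap: 70.0
grip_force: 0.0
```

```bash
python3 - <<'E'
from h import *
w=snap('side');print(mods(w,[(300,204)],thr=158,hw=20));s=sense();print(s['tool_pos'],s['tcp_rot'])
E
```

```text
[array([ 421.5, -124.5,   77.1,   40.1,   55.5])]
[ 422.227068   -124.74561696  192.64246541] [-1.79977713e+02 -1.16440468e-02  5.66028055e+01]
```

Well aligned. Descend from z 192 to 80.

{"name": "servo_tool", "arguments": {
  "plan": [
    [[0, 0, -0.045, 0, 0.07], [0, 0, -0.04, 0, 0.07], [0, 0, -0.02, 0, 0.07], [0, 0, -0.007, 0, 0.07], [0, 0, 0, 0, 0.03], [0, 0, 0, 0, 0.03], [0, 0, 0, 0, 0.03], [0, 0, 0, 0, 0.03], [0, 0, 0, 0, 0.03]]
  ]
}}

```text
time: 7.6
tool_pos: [423.7, -125.9, 82.4]
tcp_rot: [179.8, -0.1, 56.5]
ft_force: [-0.0, 2.1, 7.3]
finger_gap: 38.6
grip_force: 62.4
```

{"name": "servo_tool", "arguments": {
  "plan": [
    [[0, 0, 0.03, 0, 0.03], [0, 0, 0.045, 0, 0.03], [0, 0, 0.045, 0, 0.03], [0, 0, 0, 0, 0.03]]
  ]
}}

```text
time: 8.0
tool_pos: [425.7, -127.1, 208.4]
tcp_rot: [179.3, -0.1, 56.5]
ft_force: [0.3, -0.3, -1.6]
finger_gap: 38.5
grip_force: 61.6
```

{"name": "servo_tool", "arguments": {
  "plan": [
    [[0.014, 0.0415, 0, 5.2, 0.03], [0.014, 0.0415, 0, 5.2, 0.03], [0.014, 0.0415, 0, 5.2, 0.03], [0.014, 0.0415, 0, 5.2, 0.03], [0.014, 0.0415, 0, 5.2, 0.03], [0.014, 0.0415, 0, 5.2, 0.03], [0.014, 0.0415, 0, 5.3, 0.03], [0.014, 0.0415, 0, 5.3, 0.03], [0.001, 0.001, 0, 0, 0.03], [0, 0, 0, 0, 0.03]]
  ]
}}

```text
time: 9.0
tool_pos: [534.9, 208.3, 200.0]
tcp_rot: [-180.0, 0.0, 98.4]
ft_force: [-0.5, -0.7, -2.0]
finger_gap: 38.5
grip_force: 61.4
```

{"name": "servo_tool", "arguments": {
  "plan": [
    [[0, 0, 0, 0, 0.03], [0, 0, -0.03, 0, 0.03], [0, 0, -0.035, 0, 0.03], [0, 0, -0.02, 0, 0.03], [0, 0, -0.01, 0, 0.03], [0, 0, 0, 0, 0.03], [0, 0, 0, 0, 0.03]]
  ]
}}

```text
time: 9.7
tool_pos: [535.8, 207.1, 106.6]
tcp_rot: [179.9, -0.0, 98.3]
ft_force: [-0.7, 0.1, 0.2]
finger_gap: 38.9
grip_force: 61.5
```

{"name": "servo_tool", "arguments": {
  "plan": [
    [[0, 0, -0.007, 0, 0.03], [0, 0, -0.004, 0, 0.03], [0, 0, -0.002, 0, 0.03], [0, 0, 0, 0, 0.03], [0, 0, 0, 0, 0.06], [0, 0, 0, 0, 0.06], [0, 0, 0, 0, 0.06], [0, 0, 0.03, 0, 0.06], [0, 0, 0.045, 0, 0.06], [0, 0, 0.045, 0, 0.06]]
  ]
}}

```text
time: 10.7
tool_pos: [534.1, 207.3, 212.5]
tcp_rot: [-179.8, 0.0, 98.3]
ft_force: [0.8, 0.7, -0.5]
finger_gap: 60.0
grip_force: 0.0
```

{"name": "servo_tool", "arguments": {
  "plan": [
    [[0.01, -0.048, 0, 4, 0.07], [0.01, -0.048, 0, 4, 0.07], [0.01, -0.048, 0, 4, 0.07], [0.01, -0.048, 0, 4, 0.07], [0.01, -0.048, 0, 4, 0.07], [0.01, -0.048, 0, 4, 0.07], [0.01, -0.048, 0, 4, 0.07], [0.01, -0.048, 0, 4, 0.07], [0.01, -0.048, 0, 4, 0.07], [0.01, -0.048, 0, 4, 0.07]]
  ]
}}

```text
time: 11.7
tool_pos: [635.0, -274.4, 212.0]
tcp_rot: [180.0, -0.0, 138.5]
ft_force: [0.8, -0.0, 0.7]
finger_gap: 69.7
grip_force: 0.0
```

```bash
python3 - <<'E'
from h import *
t=snap('top');w=snap('side','side1.png');print(mods(t,[(358,177)],thr=158));print(mods(w,[(245,158)],thr=158,hw=20));s=sense();print(s['tool_pos'],s['tcp_rot'])
cv2.imwrite('pics/c.png',cv2.resize(t['frame'][75:275,60:260],None,fx=3,fy=3,interpolation=2))
E
```

```text
[array([ 639.9, -284.5,  119. ,  116.2,   -1.7])]
[array([ 639.3, -285.8,   78.4,   40. ,  -41.1])]
[ 634.40585391 -278.70972436  211.0572738 ] [-1.79894683e+02  1.99001168e-02  1.38161128e+02]
```

View pics/c.png

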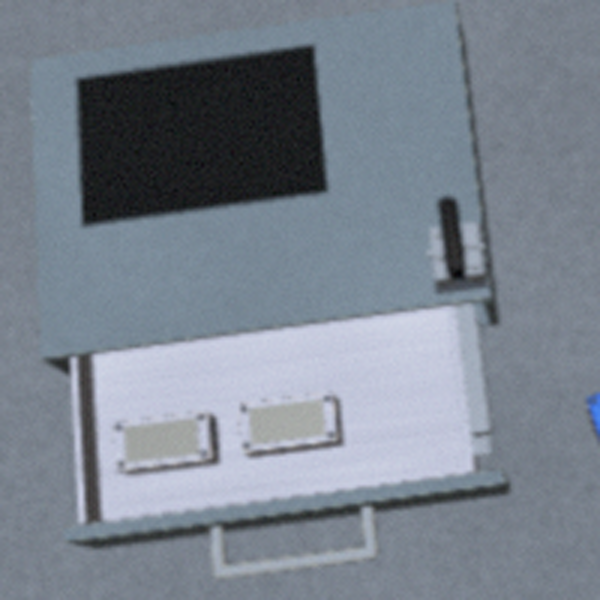

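Two modules lie flat in the drawer. M3 is still at (640,-286).

{"name": "servo_tool", "arguments": {
  "plan": [
    [[0.005, -0.012, -0.03, 3, 0.07], [0, 0, 0, 0, 0.07], [0, 0, 0, 0, 0.07], [0, 0, 0, 0, 0.07]]
  ]
}}

```text
time: 12.2
tool_pos: [640.4, -283.7, 183.5]
tcp_rot: [180.0, 0.0, 141.3]
ft_force: [-0.1, 0.4, -0.3]
finger_gap: 69.6
grip_force: 0.0
```

{"name": "servo_tool", "arguments": {
  "plan": [
    [[0, -0.002, -0.045, 0, 0.07], [0, 0, -0.035, 0, 0.07], [0, 0, -0.016, 0, 0.07], [0, 0, -0.006, 0, 0.07], [0, 0, 0, 0, 0.03], [0, 0, 0, 0, 0.03], [0, 0, 0, 0, 0.03], [0, 0, 0, 0, 0.03], [0, 0, 0, 0, 0.03]]
  ]
}}

```text
time: 13.1
tool_pos: [641.7, -287.2, 83.5]
tcp_rot: [179.9, 0.3, 141.3]
ft_force: [-0.6, 0.4, 6.8]
finger_gap: 38.6
grip_force: 63.1
```

{"name": "servo_tool", "arguments": {
  "plan": [
    [[0, 0, 0.03, 0, 0.03], [0, 0, 0.045, 0, 0.03], [0, 0, 0.045, 0, 0.03], [0, 0, 0, 0, 0.03], [0, 0, 0, 0, 0.03]]
  ]
}}

```text
time: 13.6
tool_pos: [641.2, -287.2, 203.5]
tcp_rot: [179.9, 0.3, 141.3]
ft_force: [-0.3, 0.5, -3.8]
finger_gap: 38.7
grip_force: 62.2
```

{"name": "servo_tool", "arguments": {
  "plan": [
    [[-0.01, 0.044, 0, -4.8, 0.03], [-0.01, 0.044, 0, -4.8, 0.03], [-0.01, 0.044, 0, -4.8, 0.03], [-0.01, 0.044, 0, -4.8, 0.03], [-0.01, 0.044, 0, -4.8, 0.03], [-0.01, 0.044, 0, -4.8, 0.03], [-0.01, 0.044, 0, -4.8, 0.03], [-0.01, 0.044, 0, -4.8, 0.03], [-0.01, 0.044, 0, -4.6, 0.03], [0, 0, 0, 0, 0.03]]
  ]
}}

```text
time: 14.6
tool_pos: [547.3, 114.4, 198.2]
tcp_rot: [-179.8, -0.1, 98.4]
ft_force: [-0.3, -0.5, -1.9]
finger_gap: 38.4
grip_force: 62.1
```

{"name": "servo_tool", "arguments": {
  "plan": [
    [[0, 0, -0.03, 0, 0.03], [0, 0, -0.035, 0, 0.03], [0, 0, -0.02, 0, 0.03], [0, 0, -0.01, 0, 0.03], [0, 0, 0, 0, 0.03], [0, 0, 0, 0, 0.03]]
  ]
}}

```text
time: 15.2
tool_pos: [550.4, 109.2, 105.8]
tcp_rot: [180.0, 0.0, 98.3]
ft_force: [0.6, 0.1, -2.0]
finger_gap: 38.8
grip_force: 62.0
```

{"name": "servo_tool", "arguments": {
  "plan": [
    [[0, 0, -0.007, 0, 0.03], [0, 0, -0.004, 0, 0.03], [0, 0, -0.002, 0, 0.03], [0, 0, 0, 0, 0.03], [0, 0, 0, 0, 0.06], [0, 0, 0, 0, 0.06], [0, 0, 0, 0, 0.06], [0, 0, 0.03, 0, 0.06], [0, 0, 0.045, 0, 0.06], [0, 0, 0.045, 0, 0.06]]
  ]
}}

```text
time: 16.2
tool_pos: [549.0, 109.4, 212.5]
tcp_rot: [-179.8, -0.0, 98.3]
ft_force: [1.5, 0.4, 0.1]
finger_gap: 59.9
grip_force: 0.0
```

{"name": "servo_tool", "arguments": {
  "plan": [
    [[0, 0, 0.02, -8.5, 0.05], [0, 0, 0.02, -8.5, 0.05], [0, 0, 0, -8.5, 0.05], [0.01, -0.004, 0, -8.5, 0.05], [0.012, -0.006, 0, -8.5, 0.05], [0.012, -0.006, 0, -8.5, 0.05], [0.012, -0.006, 0, -8.5, 0.05], [0.012, -0.006, 0, -8.5, 0.05], [0.012, -0.006, 0, -8.5, 0.05], [0.012, -0.006, 0, -8.5, 0.05]]
  ]
}}

```text
time: 17.2
tool_pos: [632.3, 69.2, 251.8]
tcp_rot: [-180.0, 0.1, 13.0]
ft_force: [-0.8, 0.2, 0.7]
finger_gap: 49.9
grip_force: 0.0
```

{"name": "servo_tool", "arguments": {
  "plan": [
    [[0.012, -0.003, 0, -5, 0.05], [0.012, 0, 0, 0, 0.05], [0, 0, 0, 0, 0.05], [0, 0, 0, 0, 0.05]]
  ]
}}

```text
time: 17.6
tool_pos: [655.7, 66.5, 251.8]
tcp_rot: [-180.0, 0.1, 8.3]
ft_force: [0.4, 0.1, -0.7]
finger_gap: 49.9
grip_force: 0.0
```

```bash
python3 - <<'E'
from h import *
t=snap('top');w=snap('side');s=sense();print(s['tool_pos'],s['tcp_rot'])
a=cv2.resize(t['frame'][130:280,60:260],(800,600),interpolation=2);cv2.imwrite('pics/d.png',a)
a=cv2.resize(w['frame'][150:350,130:330],(600,600),interpolation=2);cv2.imwrite('pics/e.png',a)
E
```

```text
[655.5058488   66.66535445 252.1321822 ] [-1.79993201e+02  4.08290023e-02  8.35392160e+00]
```

View pics/d.png

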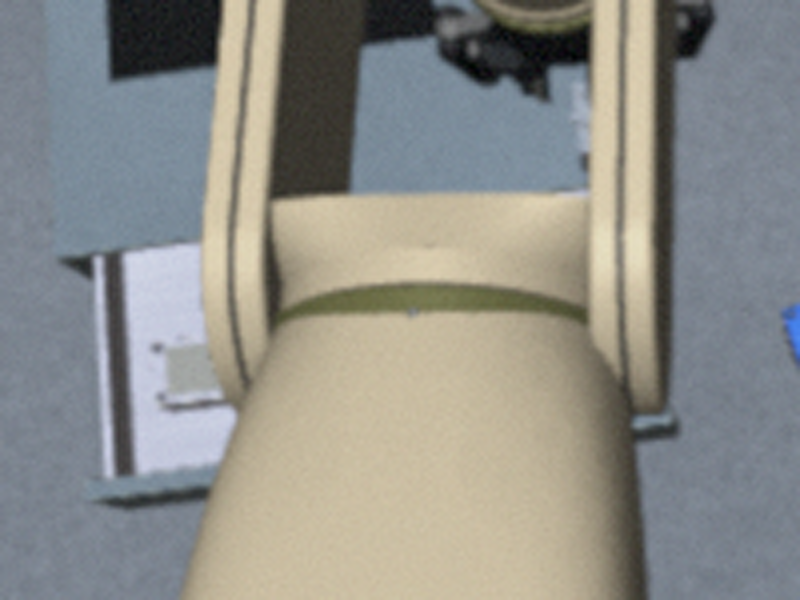

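View pics/e.png

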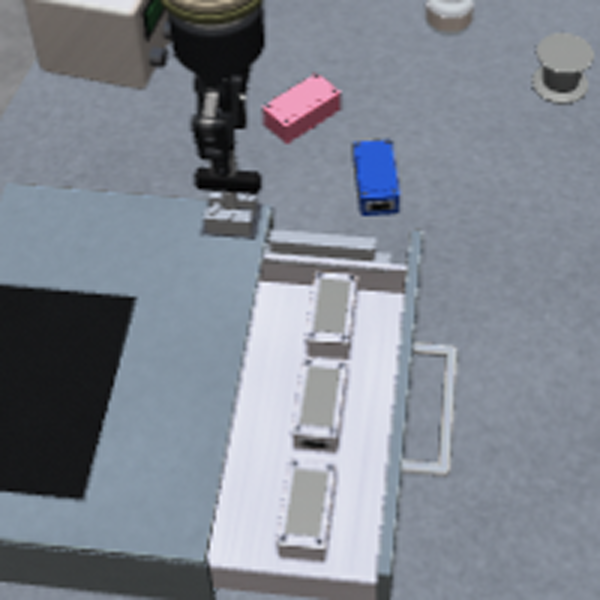

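Three modules sit flat in the drawer, at crop (330,310), (320,405) and (307,510). The gripper is centred over the T grip at (228,180).

{"name": "servo_tool", "arguments": {
  "plan": [
    [[0.0005, 0, -0.03, 0, 0.045], [0, 0, -0.018, 0, 0.045], [0, 0, -0.008, 0, 0.045], [0, 0, 0, 0, 0.045], [0, 0, 0, 0, 0.005], [0, 0, 0, 0, 0.005], [0, 0, 0, 0, 0.005], [0, 0, 0, 0, 0.005], [0, 0, 0, 0, 0.005], [0, 0, 0, 0, 0.005]]
  ],
  "force": 80
}}

```text
time: 18.7
tool_pos: [657.3, 66.9, 198.4]
tcp_rot: [-180.0, -0.2, 8.3]
ft_force: [-2.0, 1.8, 6.2]
finger_gap: 12.0
grip_force: 79.4
```

{"name": "servo_tool", "arguments": {
  "plan": [
    [[0, 0, 0.007, 0, 0.005], [0, 0, 0.008, 0, 0.005], [0, 0, 0.007, 0, 0.005], [0, 0, 0.005, 0, 0.005], [0, 0, 0, 0, 0.005], [0, 0, 0, 0, 0.005]]
  ]
}}

```text
time: 19.3
tool_pos: [656.4, 67.0, 221.8]
tcp_rot: [-179.9, 0.1, 8.3]
ft_force: [5.0, 3.3, -10.1]
finger_gap: 12.2
grip_force: 84.8
```

{"name": "servo_tool", "arguments": {
  "plan": [
    [[0, 0, 0.001, 0, 0.005], [0, 0, 0, 5, 0.005], [0, 0, 0, 8, 0.005], [0, 0, 0, 8, 0.005], [0, 0, 0, 0, 0.005]]
  ]
}}

```text
time: 19.8
tool_pos: [656.6, 66.2, 223.0]
tcp_rot: [180.0, 0.0, 29.6]
ft_force: [6.3, -0.3, -10.4]
finger_gap: 12.6
grip_force: 84.7
```

```bash
python3 -c "
from h import *
s=sense();print(s['tool_pos'],s['tcp_rot'],s['ft_force'],s['wrist_torque'],s['finger_gap'])"
```

```text
[656.57500645  66.16067177 223.02437872] [1.79991168e+02 4.35076899e-02 2.96094359e+01] [  6.26139954  -0.31105265 -10.38217085] [-0.08081515 -0.8694499   0.00383946] 12.62787149173729
```

{"name": "servo_tool", "arguments": {
  "plan": [
    [[0, 0, 0, 8, 0.005], [0, 0, 0, 8, 0.005], [0, 0, 0, 8, 0.005], [0, 0, 0, 8, 0.005], [0, 0, 0, 8, 0.005], [0, 0, 0, 5, 0.005], [0, 0, 0, 0, 0.005], [0, 0, 0, 0, 0.005]]
  ]
}}

```text
time: 20.6
tool_pos: [657.8, 65.0, 223.9]
tcp_rot: [179.8, 0.1, 74.3]
ft_force: [10.5, -4.4, -10.4]
finger_gap: 12.3
grip_force: 84.7
```

{"name": "servo_tool", "arguments": {
  "plan": [
    [[0, 0, -0.003, 0, 0.005], [0, 0, -0.003, 0, 0.005], [0, 0, -0.002, 0, 0.005], [0, 0, -0.002, 0, 0.005], [0, 0, 0, 0, 0.005], [0, 0, 0, 0, 0.005]]
  ]
}}

```text
time: 21.2
tool_pos: [658.0, 65.0, 215.9]
tcp_rot: [179.7, 0.1, 74.3]
ft_force: [4.4, -5.4, -0.6]
finger_gap: 12.7
grip_force: 86.2
```

```bash
python3 -c "
from h import *
s=sense();print(s['tool_pos'],s['tcp_rot'],s['ft_force'],s['wrist_torque'],s['finger_gap'])"
```

```text
[657.95205889  65.01399702 215.86852508] [1.79748652e+02 6.58721964e-02 7.42759817e+01] [ 4.36636755 -5.42711415 -0.61039574] [-1.14070343 -0.6475352  -0.09705602] 12.688595484965425
```

The spring load is gone and the bar sits in the notch, so I release, back off and check.

{"name": "servo_tool", "arguments": {
  "plan": [
    [[0, 0, 0, 0, 0.02], [0, 0, 0, 0, 0.05], [0, 0, 0, 0, 0.05], [0, 0, 0, 0, 0.05], [0, 0, 0.03, 0, 0.05], [0, 0, 0.04, 0, 0.05], [-0.048, -0.01, 0, 0, 0.05], [-0.048, 0.01, 0, 0, 0.05], [-0.048, 0.01, 0, 0, 0.05], [0, 0, 0, 0, 0.05]]
  ]
}}

```text
time: 22.2
tool_pos: [506.2, 77.5, 281.8]
tcp_rot: [-179.6, 0.1, 74.4]
ft_force: [1.2, 0.5, 0.2]
finger_gap: 50.1
grip_force: 0.0
```

{"name": "servo_tool", "arguments": {
  "plan": [
    [[-0.04, 0.025, 0, 6, 0.03], [-0.04, 0.025, 0, 6, 0.01], [-0.04, 0.025, 0, 6, 0], [-0.03, 0.025, 0, 6, 0], [0, 0, 0, 0, 0]]
  ]
}}

```text
time: 22.7
tool_pos: [360.0, 178.8, 284.7]
tcp_rot: [180.0, -0.1, 98.8]
ft_force: [-0.0, -0.4, 0.3]
finger_gap: -0.6
grip_force: 0.0
```

```bash
python3 - <<'E'
from h import *
t=snap('top');w=snap('side');s=sense();print(s['tool_pos'],s['tcp_rot'],s['joint_pos'])
a=np.hstack([cv2.resize(x,(400,400),interpolation=2) for x in(t['frame'][130:230,150:250],w['frame'][190:270,170:250])]);cv2.imwrite('pics/f.png',a)
E
```

```text
[362.46515212 177.0646554  284.91932547] [1.79906443e+02 5.94378206e-04 9.84089251e+01] [ 1.87565774e+01 -2.42714932e+01  1.15915935e+02 -1.73973694e-02
  8.82636299e+01  1.03481650e+01]
```

View pics/f.png

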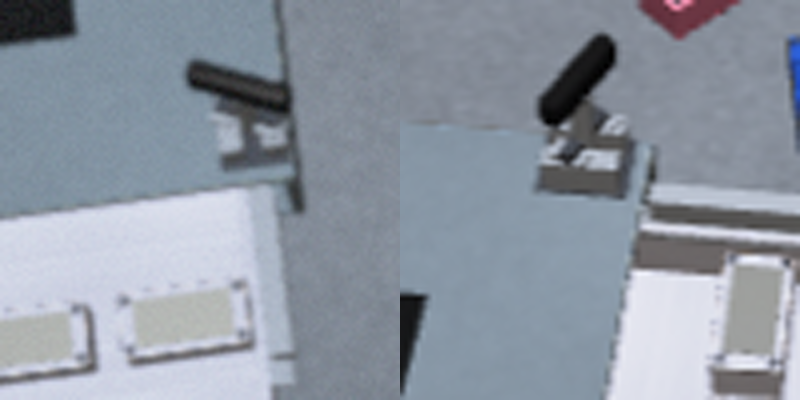

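The pin stays raised and turned in its notch. Next I push the drawer by the handle with closed fingers.

{"name": "servo_tool", "arguments": {
  "plan": [
    [[0.02, 0.009, 0, 0, 0], [0, 0, -0.045, 0, 0], [0, 0, -0.045, 0, 0], [0, 0, -0.045, 0, 0], [0, 0, -0.03, 0, 0], [0, 0, -0.015, 0, 0], [0, 0, 0, 0, 0], [0, 0, 0, 0, 0]]
  ]
}}

```text
time: 23.6
tool_pos: [383.4, 185.0, 104.7]
tcp_rot: [-180.0, 0.0, 98.2]
ft_force: [0.9, 0.2, -0.5]
finger_gap: 0.1
grip_force: 0.0
```

```bash
python3 - <<'E'
from h import *
t=snap('top');w=snap('side');s=sense();print(s['tool_pos'],s['ft_force'])
for f,x in(('g',w['frame'][200:360,150:310]),):cv2.imwrite(f'pics/{f}.png',cv2.resize(x,(600,600),interpolation=2))
E
```

```text
[384.06121572 185.51873535 105.87558108] [-0.36285271  0.51501345  0.18256247]
```

View pics/g.png

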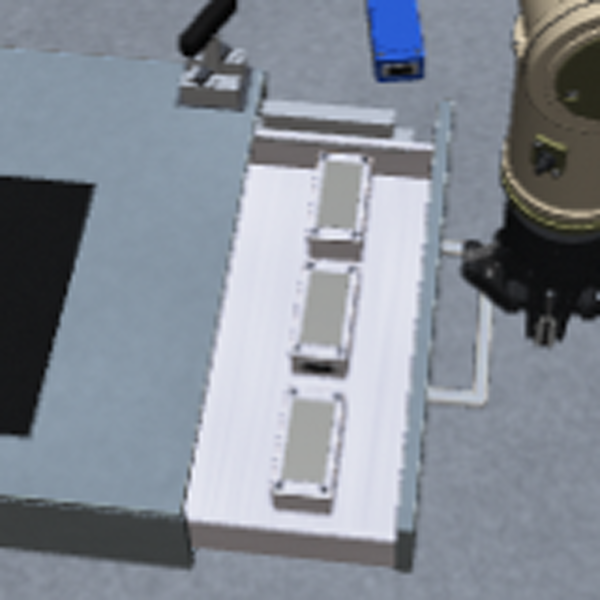

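The fingertips at crop (545,330) stand just in front of the handle bar. Push.

{"name": "servo_tool", "arguments": {
  "plan": [
    [[0.006, 0.0009, 0, 0, 0], [0.008, 0.0012, 0, 0, 0], [0.01, 0.0015, 0, 0, 0], [0.01, 0.0015, 0, 0, 0], [0.01, 0.0015, 0, 0, 0], [0.01, 0.0015, 0, 0, 0], [0.01, 0.0015, 0, 0, 0], [0.01, 0.0015, 0, 0, 0], [0.01, 0.0015, 0, 0, 0], [0.01, 0.0015, 0, 0, 0]]
  ]
}}

```text
time: 24.7
tool_pos: [477.3, 199.6, 104.3]
tcp_rot: [-180.0, 0.0, 98.3]
ft_force: [-3.0, -0.8, 2.6]
finger_gap: 0.1
grip_force: 1.4
```

{"name": "servo_tool", "arguments": {
  "plan": [
    [[0.01, 0.0015, 0, 0, 0], [0.01, 0.0015, 0, 0, 0], [0.008, 0.0012, 0, 0, 0], [0, 0, 0, 0, 0]]
  ]
}}

```text
time: 25.1
tool_pos: [506.0, 204.0, 104.6]
tcp_rot: [179.9, -0.0, 98.3]
ft_force: [-0.2, 0.3, -0.5]
finger_gap: -0.4
grip_force: 0.0
```

{"name": "servo_tool", "arguments": {
  "plan": [
    [[0.005, 0.0007, 0, 0, 0], [0.005, 0.0007, 0, 0, 0], [0.004, 0.0006, 0, 0, 0], [0.004, 0.0006, 0, 0, 0], [0.003, 0.0004, 0, 0, 0], [0, 0, 0, 0, 0]]
  ]
}}

```text
time: 25.7
tool_pos: [526.3, 206.9, 104.6]
tcp_rot: [179.9, -0.0, 98.3]
ft_force: [-0.0, -0.5, 0.6]
finger_gap: 0.2
grip_force: 0.0
```

{"name": "servo_tool", "arguments": {
  "plan": [
    [[0.003, 0.0004, 0, 0, 0], [0.003, 0.0004, 0, 0, 0], [0.002, 0.0003, 0, 0, 0], [0, 0, 0, 0, 0]]
  ]
}}

```text
time: 26.1
tool_pos: [533.3, 207.9, 104.5]
tcp_rot: [-179.9, 0.0, 98.3]
ft_force: [-5.3, -0.7, 4.3]
finger_gap: -0.0
grip_force: 2.8
```

{"name": "servo_tool", "arguments": {
  "plan": [
    [[0.003, 0.0004, 0, 0, 0], [0.003, 0.0004, 0, 0, 0], [0.002, 0.0003, 0, 0, 0], [0, 0, 0, 0, 0]]
  ]
}}

```text
time: 26.5
tool_pos: [541.4, 209.1, 104.5]
tcp_rot: [-180.0, 0.0, 98.3]
ft_force: [-1.6, 0.0, 0.4]
finger_gap: 0.0
grip_force: 0.8
```

{"name": "servo_tool", "arguments": {
  "plan": [
    [[0.003, 0.0004, 0, 0, 0], [0.002, 0.0003, 0, 0, 0], [0, 0, 0, 0, 0]]
  ]
}}

```text
time: 26.8
tool_pos: [547.2, 209.8, 104.6]
tcp_rot: [179.9, -0.0, 98.3]
ft_force: [-0.1, -0.2, -0.2]
finger_gap: -0.3
grip_force: 0.0
```

{"name": "servo_tool", "arguments": {
  "plan": [
    [[0.003, 0.0004, 0, 0, 0], [0.003, 0.0004, 0, 0, 0], [0, 0, 0, 0, 0]]
  ]
}}

```text
time: 27.1
tool_pos: [550.3, 210.2, 104.2]
tcp_rot: [-179.6, 0.0, 98.3]
ft_force: [-19.0, -2.6, 14.9]
finger_gap: 0.2
grip_force: 9.7
```

```bash
python3 - <<'E'
from h import *
w=snap('side');s=sense();print(s['tool_pos'],s['ft_force'])
cv2.imwrite('pics/i.png',cv2.resize(w['frame'][180:360,120:300],(600,600),interpolation=2))
E
```

```text
[550.20255094 210.21485327 104.11889596] [-18.90706754  -3.12985484  14.06460159]
```

View pics/i.png

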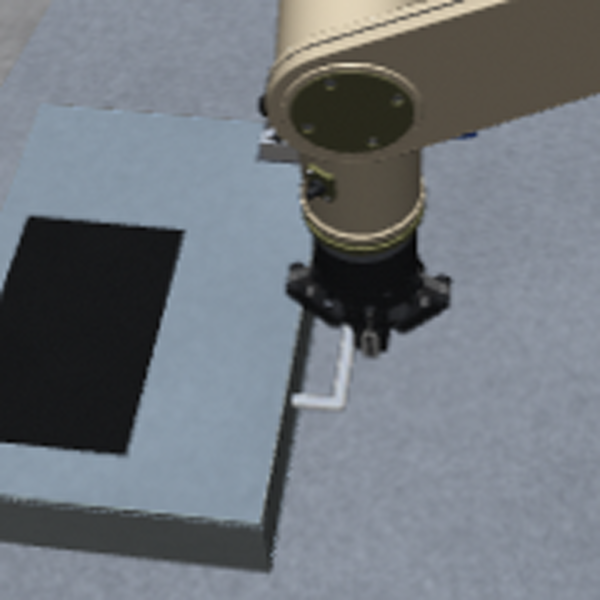

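The drawer front is flush with the cabinet and pushes back with 19 N, so it is home. I back off and return to the pin.

{"name": "servo_tool", "arguments": {
  "plan": [
    [[-0.01, -0.0015, 0, 0, 0], [-0.02, -0.0025, 0, 0, 0], [0, 0, 0.04, 0, 0], [0, 0, 0.045, 0, 0.02], [0, 0, 0.045, 0, 0.05], [0, 0, 0.045, 0, 0.05], [0.026, -0.028, 0, -6, 0.05], [0.026, -0.028, 0, -6, 0.05], [0.026, -0.028, 0, -6, 0.05], [0.026, -0.028, 0, -6, 0.05]]
  ]
}}

```text
time: 28.15
tool_pos: [627.8, 93.3, 279.8]
tcp_rot: [179.9, -0.0, 74.1]
ft_force: [0.6, -0.0, -0.9]
finger_gap: 49.7
grip_force: 0.0
```

{"name": "servo_tool", "arguments": {
  "plan": [
    [[0.026, -0.028, 0, 0, 0.05], [0, 0, 0, 0, 0.05], [0, 0, 0, 0, 0.05], [0, 0, 0, 0, 0.05]]
  ]
}}

```text
time: 28.55
tool_pos: [652.3, 67.1, 279.3]
tcp_rot: [-180.0, -0.0, 74.4]
ft_force: [-0.7, -0.1, -1.0]
finger_gap: 49.9
grip_force: 0.0
```

```bash
python3 - <<'E'
from h import *
w=snap('side');s=sense();print(s['tool_pos'],s['tcp_rot'])
cv2.imwrite('pics/j.png',cv2.resize(w['frame'][150:330,120:300],(600,600),interpolation=2))
E
```

```text
[652.1598195   67.3881277  279.45152329] [ 1.79997732e+02 -1.45742251e-02  7.43867919e+01]
```

View pics/j.png

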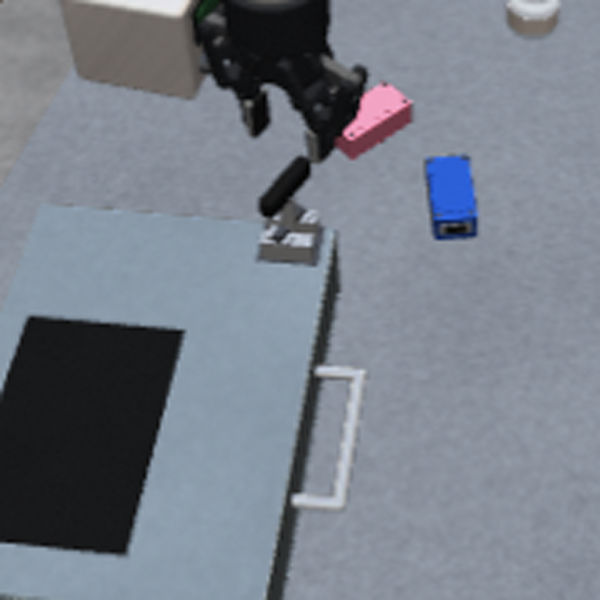

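The drawer is closed and the pin is still parked. The gripper is over the T bar, with a 5 mm correction in x to make.

{"name": "servo_tool", "arguments": {
  "plan": [
    [[0.005, -0.001, -0.01, 0, 0.05], [0, 0, -0.025, 0, 0.045], [0, 0, -0.02, 0, 0.045], [0, 0, -0.009, 0, 0.045], [0, 0, 0, 0, 0.045], [0, 0, 0, 0, 0.005], [0, 0, 0, 0, 0.005], [0, 0, 0, 0, 0.005], [0, 0, 0, 0, 0.005], [0, 0, 0, 0, 0.005]]
  ]
}}

```text
time: 29.6
tool_pos: [658.6, 65.5, 217.3]
tcp_rot: [179.8, -0.1, 74.3]
ft_force: [1.8, 0.4, 5.7]
finger_gap: 12.6
grip_force: 80.2
```

{"name": "servo_tool", "arguments": {
  "plan": [
    [[0, 0, 0.004, 0, 0.005], [0, 0, 0.003, 0, 0.005], [0, 0, 0.003, 0, 0.005], [0, 0, 0, 0, 0.005], [0, 0, 0, 0, 0.005]]
  ]
}}

```text
time: 30.1
tool_pos: [658.4, 65.5, 224.4]
tcp_rot: [179.9, -0.0, 74.3]
ft_force: [10.2, 0.7, -9.7]
finger_gap: 12.1
grip_force: 78.1
```

{"name": "servo_tool", "arguments": {
  "plan": [
    [[-0.001, 0, 0.001, 0, 0.005], [0, 0, 0, -5, 0.005], [0, 0, 0, -8, 0.005], [0, 0, 0, -8, 0.005], [0, 0, 0, -8, 0.005], [0, 0, 0, -8, 0.005], [0, 0, 0, -8, 0.005], [0, 0, 0, -8, 0.005], [0, 0, 0, -8, 0.005], [0, 0, 0, -5, 0.005]]
  ]
}}

```text
time: 31.1
tool_pos: [657.1, 66.7, 225.1]
tcp_rot: [-179.9, -0.1, 8.0]
ft_force: [8.8, 5.5, -9.9]
finger_gap: 12.4
grip_force: 78.4
```

{"name": "servo_tool", "arguments": {
  "plan": [
    [[0, 0, 0, 0, 0.005], [0, 0, 0, 0, 0.005], [0, 0, -0.004, 0, 0.005], [0, 0, -0.004, 0, 0.005], [0, 0, -0.004, 0, 0.005], [0, 0, 0, 0, 0.005]]
  ]
}}

```text
time: 31.7
tool_pos: [657.1, 66.7, 216.2]
tcp_rot: [-179.9, -0.2, 8.3]
ft_force: [2.1, 6.2, 0.4]
finger_gap: 12.3
grip_force: 80.2
```

```bash
python3 -c "
from h import *
s=sense();print(s['tool_pos'],s['tcp_rot'],s['ft_force'],s['wrist_torque'],s['finger_gap'])"
```

```text
[657.12832158  66.7192238  216.22744515] [-1.79905897e+02 -1.53589209e-01  8.34430048e+00] [2.13637231 6.18426894 0.38115392] [ 1.04727447 -0.45230136 -0.30722173] 12.332277276837026
```

{"name": "servo_tool", "arguments": {
  "plan": [
    [[0, 0, 0.006, 0, 0.005], [0, 0, 0.005, 0, 0.005], [0, 0, 0, 0, 0.005], [0, 0, 0, 0, 0.005]]
  ]
}}

```text
time: 32.1
tool_pos: [657.1, 66.7, 224.0]
tcp_rot: [-179.9, -0.1, 8.4]
ft_force: [9.2, 5.1, -10.3]
finger_gap: 12.2
grip_force: 82.1
```

```bash
python3 -c "
from h import *
s=sense();print(s['tool_pos'],s['tcp_rot'],s['ft_force'],s['wrist_torque'],s['finger_gap'])"
```

```text
[657.11117302  66.73850076 224.00805993] [-1.79891822e+02 -7.78722515e-02  8.36416714e+00] [  9.22374497   5.12043823 -10.3055533 ] [ 1.13982817 -1.85961782  0.02480247] 12.209491588007037
```

{"name": "servo_tool", "arguments": {
  "plan": [
    [[0.001, 0.001, -0.004, 0, 0.005], [0, 0, -0.004, 0, 0.005], [0, 0, -0.003, -1, 0.005], [0, 0, -0.002, 0, 0.005], [0, 0, -0.002, 0, 0.005], [0, 0, 0, 0, 0.005], [0, 0, 0, 0, 0.005]]
  ]
}}

```text
time: 32.8
tool_pos: [657.8, 67.1, 212.0]
tcp_rot: [-180.0, -0.1, 7.4]
ft_force: [-2.1, 3.0, 7.0]
finger_gap: 12.1
grip_force: 84.6
```

```bash
python3 -c "
from h import *
s=sense();print(s['tool_pos'],s['tcp_rot'],s['ft_force'],s['wrist_torque'],s['finger_gap'])"
```

```text
[657.75460796  67.05181714 212.00336845] [-1.79963935e+02 -6.96758010e-02  7.35764589e+00] [-2.11580327  3.03868765  6.97098356] [0.51385912 0.46052362 0.16594538] 12.115417727509506
```

{"name": "servo_tool", "arguments": {
  "plan": [
    [[0, 0, 0, 0, 0.02], [0, 0, 0, 0, 0.04], [0, 0, 0, 0, 0.04], [0, 0, 0, 0, 0.04], [0, 0, 0.03, 0, 0.05], [0, 0, 0.03, 0, 0.05], [0, 0, 0, 0, 0.05]]
  ]
}}

```text
time: 33.5
tool_pos: [659.7, 66.5, 276.2]
tcp_rot: [179.9, -0.5, 7.3]
ft_force: [1.1, 0.5, 0.8]
finger_gap: 50.1
grip_force: 0.0
```

```bash
python3 - <<'E'
from h import *
w=snap('side');s=sense();print(s['tool_pos'],s['tcp_rot'])
cv2.imwrite('pics/k.png',cv2.resize(w['frame'][170:250,160:240],(600,600),interpolation=2))
E
```

```text
[658.98560604  66.43262373 273.80961481] [179.9599574   -0.32018994   7.3202061 ]
```

View pics/k.png

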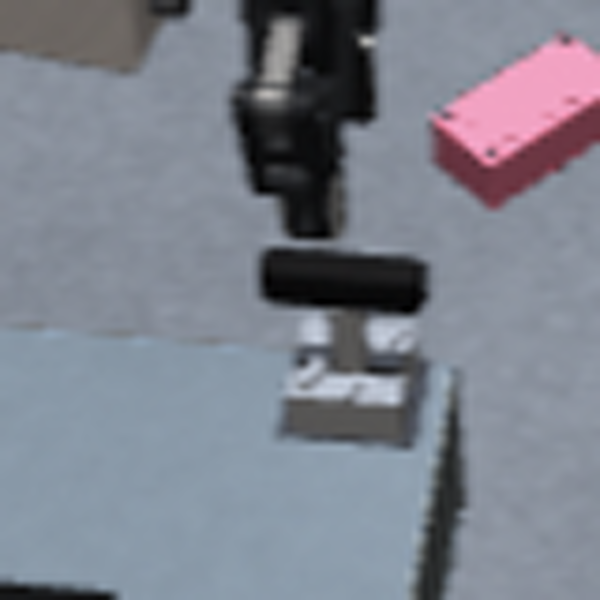

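The grip bar is in line with the slot again, centred at side px (206,207). I compare that with the expected heights and the first picture.

```bash
python3 - <<'E'
from h import *
w=snap('side')
print([(z,proj(w,[[657,66.5,z]]).round(1).tolist()) for z in(140,150,157)])
for im in(cv2.imread('pics/side0.png'),w['frame']):
    c=im[195:225,185:230];m=((c.max(2)<50)*255).astype(np.uint8)
    n,l,st,ce=cv2.connectedComponentsWithStats(m);print([(st[i].tolist(),(ce[i]+[185,195]).round(1).tolist()) for i in range(1,n) if st[i][4]>20])
E
```

```text
[(140, [[206.4, 209.6]]), (150, [[206.2, 207.1]]), (157, [[206.0, 205.4]])]
[([10, 11, 22, 9, 145], [205.5, 209.9])]
[([9, 0, 23, 17, 199], [203.8, 204.6])]
```

```bash
python3 - <<'E'
from h import *
w=snap('side');o=cv2.imread('pics/side0.png')
for u in(198,201,204,208,212): print(u,o[200:220,u].max(1).tolist(),w['frame'][200:220,u].max(1).tolist())
cv2.imwrite('pics/l.png',np.hstack([cv2.resize(x[190:235,180:235],(400,330),interpolation=2) for x in(o,w['frame'])]))
E
```

```text
198 [147, 149, 148, 146, 144, 133, 37, 28, 29, 22, 10, 10, 8, 88, 148, 148, 137, 151, 152, 163] [96, 98, 123, 36, 28, 31, 25, 12, 11, 8, 57, 148, 153, 157, 155, 153, 143, 156, 157, 169]
201 [148, 150, 152, 148, 147, 148, 50, 27, 30, 25, 10, 9, 11, 48, 198, 201, 90, 120, 168, 201] [21, 26, 26, 26, 27, 32, 27, 14, 10, 11, 25, 149, 189, 207, 208, 197, 96, 126, 165, 208]
204 [147, 149, 150, 146, 144, 148, 75, 30, 32, 25, 13, 11, 9, 49, 104, 103, 90, 77, 77, 123] [34, 25, 23, 44, 28, 32, 29, 18, 12, 10, 9, 105, 88, 110, 111, 107, 83, 79, 70, 107]
208 [145, 149, 153, 155, 151, 148, 115, 35, 30, 29, 18, 11, 10, 9, 68, 90, 76, 75, 76, 89] [150, 155, 159, 148, 42, 31, 31, 23, 11, 11, 9, 51, 80, 114, 118, 95, 78, 78, 74, 80]
212 [144, 147, 148, 150, 154, 156, 151, 39, 28, 32, 24, 12, 10, 9, 95, 149, 157, 85, 84, 84] [151, 153, 153, 155, 62, 31, 34, 27, 13, 11, 10, 38, 153, 196, 208, 160, 147, 92, 89, 45]
```

View pics/l.png

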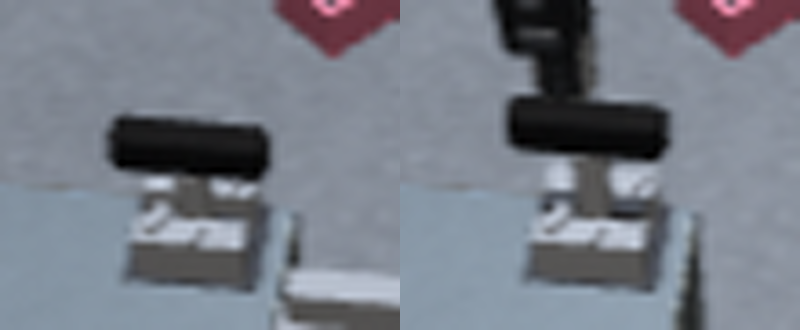

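The bar is back in line with the slot but about 11 mm too high: it was at rows 206–212 and is now at 203–210. I check whether the drawer is truly home.

```bash
python3 - <<'E'
from h import *
w=snap('side');t=snap('top')
cen=np.array([728,236.5]);a=np.radians(8.3);R=np.array([[np.cos(a),-np.sin(a)],[np.sin(a),np.cos(a)]])
P=ray(w,[(229.5,261.6),(222.9,301.5)],45);print(((P[:,:2]-cen)@R).round(1).tolist())
o=cv2.imread('pics/side0.png')
# handle in the initial side view and now: bright thin pixels
for im in(o,w['frame']):
    for v in(275,285,295): 
        row=im[v,200:300].min(1).astype(int); print(v,(np.where(row>175)[0]+200).tolist())
s=sense();print(s['time'])
E
```

```text
[[-168.1, -60.4], [-167.3, 62.2]]
275 [210, 211, 212, 213, 214, 215, 216, 217, 218, 219, 220, 221, 222, 223, 224, 225, 226, 227, 228, 229, 230, 231, 232, 233, 234, 235, 236, 237, 238, 239, 240, 241, 242, 243, 244, 245, 246, 247, 248, 249, 250, 251, 252, 253, 254, 255, 256, 257, 258, 259, 260, 261, 279, 280]
285 [209, 210, 211, 212, 213, 214, 215, 216, 217, 218, 219, 220, 221, 222, 223, 224, 225, 226, 227, 228, 229, 230, 231, 232, 233, 234, 235, 236, 237, 238, 239, 240, 241, 242, 243, 244, 245, 246, 247, 248, 249, 250, 251, 252, 253, 254, 255, 256, 257, 258, 259, 260, 278, 279]
295 [207, 208, 209, 210, 211, 212, 213, 214, 215, 216, 217, 218, 219, 220, 221, 222, 223, 224, 225, 226, 227, 228, 229, 230, 231, 232, 233, 234, 235, 236, 237, 238, 239, 240, 241, 242, 243, 244, 245, 246, 247, 248, 249, 250, 251, 252, 253, 254, 255, 256, 257, 258, 277, 278, 279]
275 [225, 226]
285 [223, 224]
295 [221, 222, 223]
33.75
```

```bash
python3 - <<'E'
from h import *
w=snap('side');t=snap('top');o=cv2.imread('pics/side0.png');ot=cv2.imread('pics/top0.png')
cen=np.array([728,236.5]);a=np.radians(8.3);R=np.array([[np.cos(a),-np.sin(a)],[np.sin(a),np.cos(a)]])
loc=lambda s,uv,z:((ray(s,uv,z)[:,:2]-cen)@R).round(1).tolist()
def bar(im,lo,hi,vs):
    out=[]
    for v in vs:
        r=im[v,lo:hi].min(1).astype(float)-145;r[r<0]=0;out.append((lo+(r*np.arange(hi-lo)).sum()/r.sum(),v))
    return out
b0=bar(o,272,288,(275,280,285,290,295));b1=bar(w['frame'],216,232,(275,280,285,290))
print(loc(w,b0,45),loc(w,b1,45),[[round(x,1) for x,_ in b] for b in(b0,b1)])
# cabinet front face / panel in side view now
cv2.imwrite('pics/m.png',cv2.resize(w['frame'][190:350,190:250],(300,800),interpolation=2)[:600])
E
```

```text
[[-305.0, -31.7], [-305.6, -16.2], [-304.5, -0.8], [-305.0, 14.2], [-305.3, 29.0]] [[-162.5, -16.8], [-162.3, -1.3], [-162.1, 14.1], [-161.5, 29.2]] [[np.float64(279.2), np.float64(279.1), np.float64(278.3), np.float64(278.2), np.float64(277.9)], [np.float64(225.3), np.float64(224.4), np.float64(223.5), np.float64(222.5)]]
```

{"name": "servo_tool", "arguments": {
  "plan": [
    [[0, 0, -0.03, 0.4, 0.045], [0, 0, -0.025, 0, 0.045], [0, 0, -0.008, 0, 0.045], [0, 0, 0, 0, 0.045], [0, 0, 0, 0, 0.045]]
  ]
}}

```text
time: 34.35
tool_pos: [657.9, 66.5, 208.3]
tcp_rot: [180.0, -0.0, 7.7]
ft_force: [0.2, 0.9, 0.5]
finger_gap: 45.3
grip_force: 0.0
```

{"name": "servo_tool", "arguments": {
  "plan": [
    [[0, 0, 0, 0, 0.005], [0, 0, 0, 0, 0.005], [0, 0, 0, 0, 0.005], [0, 0, 0, 0, 0.005], [0, 0, 0, 0, 0.005]]
  ],
  "force": 40
}}

```text
time: 34.85
tool_pos: [657.9, 66.9, 206.9]
tcp_rot: [-180.0, -0.1, 7.8]
ft_force: [6.1, 3.0, -7.1]
finger_gap: 13.2
grip_force: 40.9
```

```bash
cat > s.py <<'E'
from h import *
s=sense();print(s['time'],*[np.round(s[k],2).tolist() for k in('tool_pos','tcp_rot','ft_force','wrist_torque')],s['finger_gap'])
E
python3 s.py
```

```text
34.85 [657.93, 66.87, 206.86] [-179.98, -0.06, 7.75] [6.12, 3.01, -7.1] [0.5, -1.35, 0.2] 13.224049443789344
```

{"name": "servo_tool", "arguments": {
  "plan": [
    [[0, 0, -0.002, 0, 0.005], [0, 0, -0.002, 0, 0.005], [0, 0, 0, 0, 0.005]]
  ]
}}

```text
time: 35.15
tool_pos: [658.0, 66.9, 202.7]
tcp_rot: [-180.0, -0.1, 7.8]
ft_force: [4.4, 2.5, -5.1]
finger_gap: 13.0
grip_force: 41.2
```

{"name": "servo_tool", "arguments": {
  "plan": [
    [[0, 0, -0.002, 0, 0.005], [0, 0, -0.002, 0, 0.005], [0, 0, -0.002, 0, 0.005], [0, 0, 0, 0, 0.005]]
  ]
}}

```text
time: 35.55
tool_pos: [658.0, 66.9, 197.6]
tcp_rot: [-180.0, -0.1, 7.8]
ft_force: [5.0, 3.4, -2.5]
finger_gap: 13.6
grip_force: 41.6
```

```bash
python3 s.py
```

```text
35.55 [658.01, 66.87, 197.57] [-179.98, -0.08, 7.75] [4.96, 3.41, -2.48] [0.6, -1.0, 0.25] 13.596174685631938
```

The pin was only wedged in the slot, and held straight it now slides down. Lower the last bit and release.

{"name": "servo_tool", "arguments": {
  "plan": [
    [[0, 0, -0.002, 0, 0.005], [0, 0, -0.002, 0, 0.005], [0, 0, 0, 0, 0.005]]
  ]
}}

```text
time: 35.85
tool_pos: [658.4, 66.9, 197.4]
tcp_rot: [180.0, -0.2, 7.8]
ft_force: [-7.1, 3.1, 18.6]
finger_gap: 13.0
grip_force: 44.6
```

{"name": "servo_tool", "arguments": {
  "plan": [
    [[0, 0, 0, 0, 0.02], [0, 0, 0, 0, 0.045], [0, 0, 0, 0, 0.045], [0, 0, 0, 0, 0.045], [0, 0, 0.03, 0, 0.05], [0, 0, 0.04, 0, 0.05], [0, 0, 0.04, 0, 0.05], [-0.04, -0.02, 0, 0, 0.05], [-0.04, -0.02, 0, 0, 0.05], [-0.04, -0.02, 0, 0, 0.05]]
  ]
}}

```text
time: 36.85
tool_pos: [536.3, 5.9, 303.2]
tcp_rot: [180.0, 0.0, 7.7]
ft_force: [-0.4, -0.4, 0.6]
finger_gap: 50.0
grip_force: 0.0
```

```bash
python3 - <<'E'
from h import *
w=snap('side');o=cv2.imread('pics/side0.png')
for u in(198,201,204,208,212): print(u,o[200:220,u].max(1).tolist(),w['frame'][200:220,u].max(1).tolist())
t=snap('top');print(sense()['time'],sense()['tool_pos'])
cv2.imwrite('pics/z.png',np.hstack([cv2.resize(w['frame'][130:350,100:340],(480,440),interpolation=2),cv2.resize(w['frame'][190:235,190:220],(293,440),interpolation=2)]))
E
```

```text
198 [147, 149, 148, 146, 144, 133, 37, 28, 29, 22, 10, 10, 8, 88, 148, 148, 137, 151, 152, 163] [152, 155, 152, 151, 149, 138, 39, 29, 31, 23, 12, 9, 10, 91, 152, 152, 143, 156, 157, 168]
201 [148, 150, 152, 148, 147, 148, 50, 27, 30, 25, 10, 9, 11, 48, 198, 201, 90, 120, 168, 201] [153, 154, 158, 153, 152, 153, 52, 30, 32, 26, 11, 11, 9, 49, 203, 207, 93, 124, 174, 207]
204 [147, 149, 150, 146, 144, 148, 75, 30, 32, 25, 13, 11, 9, 49, 104, 103, 90, 77, 77, 123] [152, 154, 154, 150, 148, 153, 78, 31, 33, 28, 14, 10, 10, 50, 107, 107, 94, 80, 80, 128]
208 [145, 149, 153, 155, 151, 148, 115, 35, 30, 29, 18, 11, 10, 9, 68, 90, 76, 75, 76, 89] [149, 154, 158, 160, 155, 152, 119, 36, 31, 30, 20, 12, 9, 10, 71, 93, 79, 77, 80, 92]
212 [144, 147, 148, 150, 154, 156, 151, 39, 28, 32, 24, 12, 10, 9, 95, 149, 157, 85, 84, 84] [149, 152, 153, 155, 159, 160, 156, 42, 30, 33, 25, 11, 9, 10, 99, 154, 163, 87, 86, 87]
36.95 [532.75450145   4.87626758 301.22624333]
```

View pics/z.png

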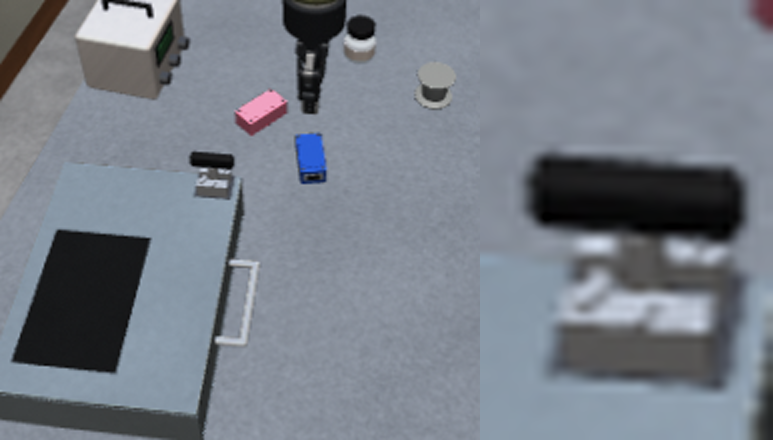

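The pin bar is back at rows 206–212, exactly as in the first picture, so it is fully down. The drawer is shut, and the jar and spool are where they stood.

```bash
python3 -c "
from bench import r
print(r.hand_in())"
```

```text
the job is handed in; nothing more can be done
None
```

The job is handed in: all three modules on the bench lie flat in the drawer, which is pushed home and locked with the pin fully down. The pin wedged in its slot about 11 mm up on the way down and had to be re-gripped and lowered the rest of the way; the spool, jar and look-alikes were not touched.

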